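Gauge a burner cap and read the scale with a lens

ROBOT

A 7-joint arm with a two-finger parallel gripper is mounted at the origin on the work surface. World frame = base frame: x ahead of the robot, y to its left, z up, the work surface at z = 0. Lengths are in mm, angles in degrees, forces in N, time in s.
With the tool pointing down it reaches from about 400 to 900 mm from the base axis. Payload 5.6 kg.
Tool frame: the origin (TCP) lies on the centre line of the jaws, within the pads' length; the fingertips stand 22 mm ahead of it and the grasp point (between the pads) lies 3 mm ahead of it; z points along the fingers, y is the line along which they close (so a half turn about z gives the same grasp; the last joint's range is limited). The gripper opens to 92 mm and grips with 3 to 60 N. Pads are 20 mm wide; open, the fingers measure 128 mm over their backs; the gripper's body (75 mm by 189 mm) begins 69 mm behind the grasp point.
Start: joints at [-72.651, 26.786, -0.665, 91.828, 0.344, 61.387, -3.226], TCP at [220.357, 611.515, 236.592] pointing down, gripper open.
Joint ranges: [-144.91, 144.91], [-17.63, 115.5], [-89.93, 88.59], [15.96, 139.68], [-74.01, 254.01], [8.47, 105.57], [-167.45, 167.45]. Speed limits (degrees/s): [147.25, 147.25, 180, 180, 180, 180, 180].

INTERFACE

Orientations are given as [roll, pitch, yaw] about the fixed x, y, z axes, in that order (R = Rz(yaw) Ry(pitch) Rx(roll)).
In Python, from plant import manip gives the robot as it stands. Calls block until the motion is done:
- manip.movep(position, orientation): joint-space move of the TCP to a pose.
- manip.line_to(position, rate=150, ori=None): straight line of the TCP; ori=None keeps the orientation; rate is the mean speed in mm/s.
- manip.set_joints(angles): joint-space move.
- manip.move_gripper(opening, newtons=None): finger opening in mm; newtons is the grip in N (None keeps the last); returns when the fingers have stopped.
- manip.wait(seconds).
- manip.inverse_kinematics(position, orientation): joint angles nearest the present ones, or None.
- manip.state(): the state.
- manip.read_camera(name): name is "scene" or "top"; returns (picture, depth): 384x512x3 uint8, red, green, blue; 384x512 float32, mm along the optical axis (not along the pixel's ray), 0 where there is no reading.
- manip.get_calibration(name): a dict with "fx", "fy", "cx", "cy" (pixels), "R" (3x3) and "t" (3): a world point X has camera coordinates R X + t. Camera axes: x right, y down, z forward; pixel columns grow to the right and rows downward; lengths in mm; the calibration is good to about 2 mm. A picture is of the moment at which its call begins. get_calibration takes no time and is no camera call.
A pose or a line that the arm cannot do raises manip.IKError and nothing moves.
- manip.job_done(): hands the job in; it is judged then, once.
The state is a dict: "time": time; "joint_positions": joint angles; "joint_velocities": joint speeds; "joint_efforts": joint torques, N m; "tool_pos": TCP position; "tool_rot": TCP orientation; "force": force on the tool from outside, world axes, zero at the start; "ft_torque": the same for the moment, N m; "opening": finger opening in mm; "finger_force": force on a finger pad.
Only numpy, scipy, OpenCV 4.12 (cv2) and the standard library are available. Lean on these libraries where they do the work, as an engineer would, in place of code of your own. Each camera call takes 0.05 s, during which the arm holds its last target. There are 200 camera calls.

TASK

We need the size of the black burner cap to order a spare: slide the caliper's moving jaw shut until it presses the cap firmly against the fixed jaw, and leave it shut. Then pick up the reading lens by its handle and hold it still and level, centred above the yellow pointer of the moving jaw, with its rim at the height of the red collar on the post, and finish while still holding it there. Do not shift the red collar or the mug, jar and spanner standing around.

Things in the scene. Friction and masses are not known exactly. Their poses are not given: they have to be found in the camera images.
- caliper: Fixed bench caliper. Aluminium base 12 mm thick, x -45 to +60, y -125 to +125 mm in its own frame, paper scale along the +x edge. Origin on the worktop under the base; z up; the jaw slides along its y. Fixed jaw at the -y end: face at y -85 looking to +y, x -35 to +30, top 36 mm above the worktop. Steel post, 10 mm thick, 165 mm tall, at x +115, y -50 mm.
- anvil: The fixed jaw of the caliper, a dark steel block 65 x 25 x 24 mm; origin at the centre of its underside, axes parallel to the caliper's.
- jaw: Moving jaw: dark steel block 65 (x) by 60 mm (y), top 36 mm above the worktop; moving it to the caliper's -y shuts it. Origin at the foot of its face, 12 mm above the worktop; axes parallel to the caliper's; the face looks to -y. Slides with about 2.5 N of friction and stays where left. On top a blue thumb post 18 x 18 mm, 26 mm tall.
- jaw_face (a point): Point on the face of the moving jaw, 18 mm above the worktop. In the caliper's frame its y is -85 mm when the jaws meet empty and -29 mm when shut on the cap; it starts between +15 and +45 mm.
- jaw_grip (a point): Centre of the top of the blue thumb post (62 mm above the worktop; 18 x 18 mm square, sides parallel to the caliper's x and y): pinch it here from above, tips down to the jaw's top 26 mm below.
- pointer (a point): The yellow pointer, 6 mm wide, that sticks out of the moving jaw over the paper scale (18 mm above the worktop): what the lens is to be held over. It travels with the jaw.
- cap: Black round burner cap, 56 mm across, 14 mm high with a slightly domed top, about 150 g, loose on the caliper's base between the jaws. Origin at the centre of its underside.
- lens: Reading lens lying flat on the worktop: black rim ring 72 mm across and 12 mm thick round a clear lens, and a straight wooden handle along its own -x, 18 mm wide (y) and 22 mm tall, from 41 to 147 mm from the ring's centre. About 120 g. Origin at the centre of the ring's underside; z up, x points away from the handle.
- lens_center (a point): Centre of the lens ring at mid-thickness (6 mm above its underside).
- lens_grip (a point): Point in the front part of the wooden handle close to the centre of mass, 72 mm from the ring's centre, 14 mm above the underside: pinch across the 18 mm width here.
- focus_mark (a point): Centre of the red collar (22 mm across, 12 mm tall) on the steel post; its height, set somewhere from 95 to 145 mm above the worktop, marks the focal height at which the middle of the lens rim is to be held. Held on the post by friction only.
- mug: Blue mug, 80 mm across, 90 mm tall; origin at the centre of its underside. Bystander.
- jar: Amber glass jar with steel lid, 60 mm across, 100 mm tall; origin at the centre of its underside. Bystander.
- spanner: Steel spanner 160 mm long lying flat; origin under its middle. Bystander.
Not all that is in view belongs to the job. There is more than one size of the cap; the one meant has the size given above.

How it is judged:
By the outcome, as a careful person would: the job done as asked, in the order asked, and still so for the second after the job is handed in, while the arm keeps its last pose, push and grip.
It also fails if it takes over 58 s, if anything falls off the work surface, if the arm or the gripper's body presses on something with over 40 N, if the wrist force passes 120 N, or if a joint passes its speed limit or range.

## Working session

There is one attempt and no reset: what is moved stays moved. The work goes in short steps, each a Python script; the robot and the scene stay as the last script left them, time stands still between calls to the robot, and variables do not carry over. Pictures are saved under pics/ and viewed, at most 10 in all, crops included, and the job is handed in when it is done.

```bash
ls; mkdir -p pics; python3 - <<'E'
from plant import manip
import cv2,numpy as np
for n in("scene","top"):
    p,d=manip.read_camera(n); c=manip.get_calibration(n)
    np.savez(f"{n}0.npz",p=p,d=d,**c)
    cv2.imwrite(f"pics/{n}0.png",cv2.resize(p[:,:,::-1],(800,600),interpolation=cv2.INTER_CUBIC))
    print(n,{k:np.round(v,3).tolist() for k,v in c.items()})
print(manip.state()["time"])
E
```

```text
pics
scene {'fx': 366.806, 'fy': 366.806, 'cx': 254.94, 'cy': 187.47, 'R': [[-0.27, 0.963, 0.014], [0.581, 0.175, -0.795], [-0.768, -0.206, -0.606]], 't': [150.767, -310.437, 1631.598]}
top {'fx': 420.583, 'fy': 420.583, 'cx': 260.474, 'cy': 190.74, 'R': [[-0.001, -1.0, -0.002], [-0.996, 0.001, -0.093], [0.093, 0.002, -0.996]], 't': [-6.81, 632.723, 1239.298]}
0.1
```

View pics/scene0.png

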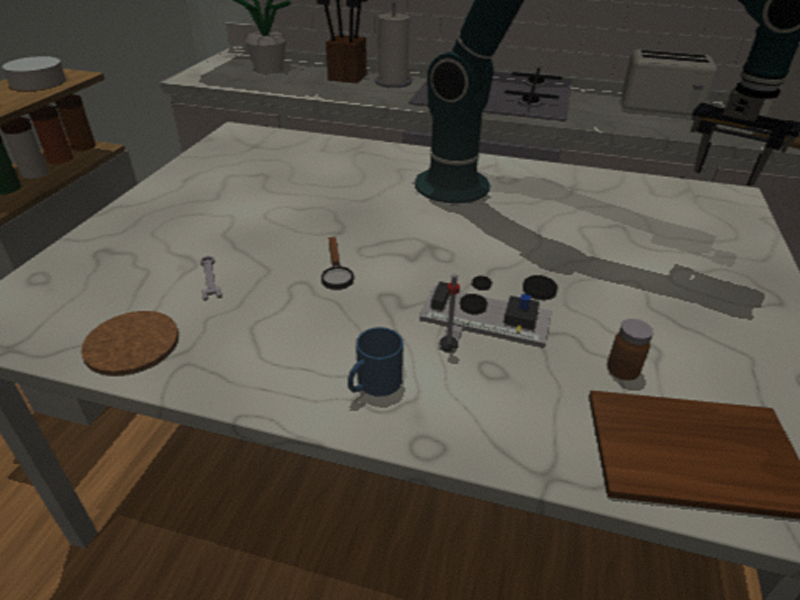

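View pics/top0.png

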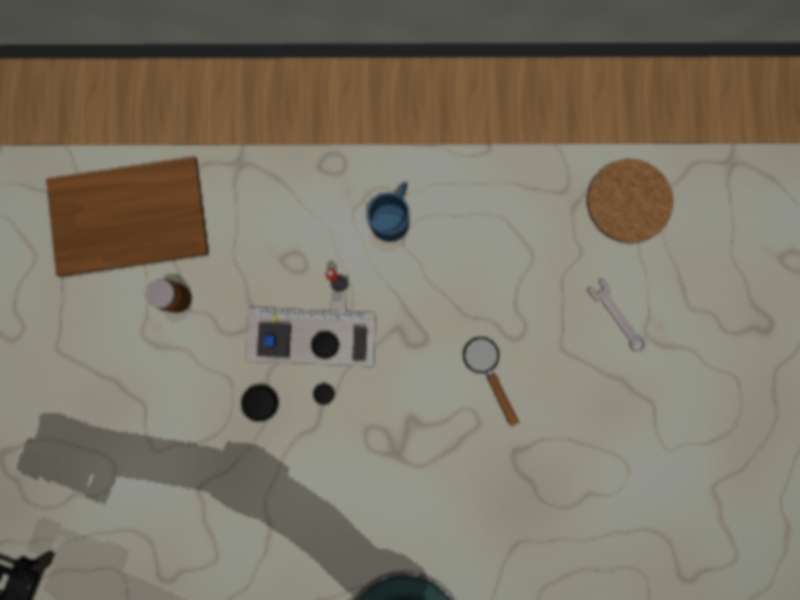

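The top view (800x600 px) shows three black discs. One is on the caliper base between the jaws at (325,344), a larger one lies on the worktop at (260,402), and a smaller one at (323,394). The one on the base should be the 56 mm cap, so I'll measure all three. The blue thumb post is at (269,341), pointer (275,318), collar (331,273), and lens ring (481,355) with its handle running to (515,422).

```bash
cat > h.py <<'E'
import numpy as np,cv2
from scipy.optimize import least_squares
def ray(c,u,v):
    d=np.array([(u-c["cx"])/c["fx"],(v-c["cy"])/c["fy"],1.]); R=np.array(c["R"]); 
    return -R.T@np.array(c["t"]), R.T@d
def at_z(c,u,v,z):
    o,d=ray(c,u,v); return o+d*(z-o[2])/d[2]
def proj(c,X):
    q=np.array(c["R"])@X+np.array(c["t"]); return np.array([c["fx"]*q[0]/q[2]+c["cx"],c["fy"]*q[1]/q[2]+c["cy"]])
def tri(obs):  # [(c,u,v)..] -> point, residual mm
    A=0;b=0;L=[]
    for c,u,v in obs:
        o,d=ray(c,u,v); d/=np.linalg.norm(d); P=np.eye(3)-np.outer(d,d); A=A+P;b=b+P@o;L.append((P,o))
    X=np.linalg.solve(A,b); return X,[round(float(np.linalg.norm(P@(X-o))),1) for P,o in L]
def cloud(c,d):
    v,u=np.indices(d.shape); q=np.stack([(u-c["cx"])/c["fx"]*d,(v-c["cy"])/c["fy"]*d,d],-1)-np.array(c["t"])
    return q@np.array(c["R"])
def blobs(m,box,amin=3):
    u0,v0,u1,v1=box; k=np.zeros(m.shape,np.uint8); k[v0:v1,u0:u1]=m[v0:v1,u0:u1]
    n,l,s,c=cv2.connectedComponentsWithStats(k); return [(s[i,4],c[i],l==i) for i in range(1,n) if s[i,4]>=amin]
E
cat > m.py <<'E'
from h import *
np.set_printoptions(precision=1,suppress=True)
D={n:dict(np.load(n+"0.npz")) for n in("scene","top")}
boxes={"top":(150,160,345,280),"scene":(190,145,360,230)}
for n,c in D.items():
    W=cloud(c,c["d"]); hsv=cv2.cvtColor(c["p"],cv2.COLOR_RGB2HSV); H,S,V=cv2.split(hsv)
    M={"blue":(abs(H.astype(int)-112)<12)&(S>130),"red":((H<6)|(H>173))&(S>130),"yel":(abs(H.astype(int)-27)<6)&(S>130)&(V>90),
       "wood":(abs(H.astype(int)-11)<6)&(S>100),"black":(V<62)}
    for k,m in M.items():
        for a,ce,l in blobs(m,boxes[n]):
            w=W[l]; w=w[c["d"][l]>0]
            print(n,k,a,ce,"med",np.median(w,0) if len(w) else None,"ext",np.ptp(w,0) if len(w) else 0)
t=D["top"]["p"][185:285,150:345,::-1]; s=D["scene"]["p"][150:235,190:370,::-1]
f=lambda i:cv2.resize(i,(800,300),interpolation=cv2.INTER_CUBIC)
cv2.imwrite("pics/crop1.png",np.vstack([cv2.resize(t,None,fx=4,fy=3.0)[:, :780],cv2.resize(s,(780,300),interpolation=cv2.INTER_CUBIC)])*1)
E
python3 m.py
```

```text
scene blue 43 [335.5 192.4] med [560.4 254.   57. ] ext [104.9  18.   63.3]
scene red 38 [289.4 184.3] med [674.5 127.4 141.3] ext [16.3 20.6 16.8]
scene yel 5 [331.4 209.8] med [598.2 250.7  18.6] ext [10.4  3.4  4.5]
scene wood 75 [213.4 160.2] med [ 448.3 -185.2   19.9] ext [94.5 52.5 24.2]
scene black 122 [215.6 177.5] med [ 538.8 -148.9    8.6] ext [90.2 66.6 24.9]
scene black 93 [307.9 180.9] med [461.1 158.3   8.4] ext [43.1 38.6 16.1]
scene black 278 [345.2 183.6] med [448.6 280.9  15.1] ext [85.8 70.9 23.6]
scene black 14 [290.3 180.6] med [671.7 128.8 151.1] ext [ 5.8  5.4 19.7]
scene black 372 [284.1 201. ] med [652.9 113.5  27.6] ext [168.9  84.7 145.2]
scene black 186 [302.6 194.2] med [555.9 155.1  23. ] ext [65.3 52.9 19.4]
scene black 362 [333.6 200.2] med [572.1 252.9  34.2] ext [67.3 63.4 52.3]
scene black 120 [322.6 215.2] med [616.8 229.8   4.6] ext [ 12.9 158.4  14.1]
scene black 465 [242.6 220.2] med [759.4  19.5  66.3] ext [80.8 76.8 71.2]
top blue 50 [172.  217.6] med [550.  252.7  60.8] ext [20.9 19.7 35.6]
top red 23 [213.1 176.7] med [660.3 123.2 142.9] ext [16.1 13.7 62.6]
top yel 3 [176. 204.] med [593.4 248.5  21.3] ext [6.4 1.3 6. ]
top wood 166 [321.5 255.6] med [ 437.3 -189.9   21.9] ext [92.1 49.7 17.5]
top black 57 [217.2 181.3] med [662.  123.4  10.1] ext [25.6 25.4 66. ]
top black 313 [175.9 216.9] med [553.8 242.   35.7] ext [59.8 56.9 17.8]
top black 128 [229.9 219.3] med [547.5  83.6  35.5] ext [56.7 18.4 13.4]
top black 222 [207.6 220.2] med [544.8 150.8  25.4] ext [48.2 49.2 14.4]
top black 417 [165.8 257.3] med [434.1 276.8  16.8] ext [65.7 68.1 18.6]
top black 126 [206.9 251.6] med [449.  154.6  10.6] ext [35.9 37.1 13.3]
```

View pics/crop1.png

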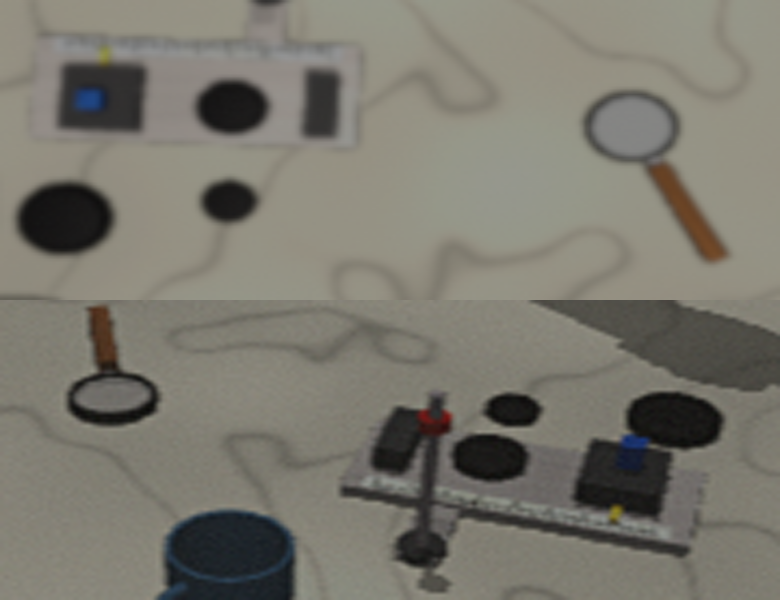

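The enlarged crop settles the cap. The disc on the base between the jaws at top (207.6,220.2) px has an apparent diameter of about 50 mm, the larger loose one about 70 mm and the smaller about 37 mm. These thresholds shrink the edges a little, so the middle one, which is already between the jaws, fits the 56 mm cap. Next I'll work out precise positions from both views.

```bash
cat > m2.py <<'E'
from h import *
np.set_printoptions(precision=1,suppress=True)
D={n:dict(np.load(n+"0.npz")) for n in("scene","top")}; T,S_=D["top"],D["scene"]
def hsv(c): return [x.astype(int) for x in cv2.split(cv2.cvtColor(c["p"],cv2.COLOR_RGB2HSV))]
# triangulate collar, pointer, blue (approx.)
for k,a,b in(("red",(213.1,176.7),(289.4,184.3)),("yel",(176,204),(331.4,209.8)),("blue",(172,217.6),(335.5,191)),("cap",(207.6,220.2),(302.6,194.2))):
    print(k,tri([(T,*a),(S_,*b)]))
# caliper pose: jaw+post and anvil at z=36
H,S,V=hsv(T)
dark=(V<75)
bl=blobs(dark|((abs(H-112)<12)&(S>130)),(150,200,250,235),60)
for a,c,l in bl:
    r=cv2.minAreaRect(np.argwhere(l)[:,::-1].astype(np.float32)); print(a,c,r,at_z(T,*c,36))
pts=[at_z(T,*c,36) for a,c,l in bl]
pts.sort(key=lambda p:p[1]); v=pts[-1]-pts[0]; print("yaw",np.degrees(np.arctan2(-v[0],v[1])))
# base from depth: bright-ish pixels, depth z 8..16
W=cloud(T,T["d"]); w=W[195:240,145:255].reshape(-1,3); print("depth worktop z",np.median(W[240:275,230:270,2]),np.std(W[240:275,230:270,2]))
m=np.zeros(T["d"].shape,np.uint8); m[195:240,145:255]=(W[195:240,145:255,2]>7)
a,c,l=max(blobs(m,(145,195,255,240)),key=lambda b:b[0]); r=cv2.minAreaRect(np.argwhere(l)[:,::-1].astype(np.float32)); print("base",a,c,r,at_z(T,*r[0],12))
# lens
wood=(abs(H-11)<6)&(S>90)
a,c,l=max(blobs(wood,(300,230,345,280)),key=lambda b:b[0]); q=np.array([at_z(T,u,v,22)[:2] for v,u in np.argwhere(l)])
mu=q.mean(0); ax=np.linalg.svd(q-mu)[2][0]; ax*=np.sign(ax[0]); s=(q-mu)@ax; print("handle",mu,"yaw",np.degrees(np.arctan2(ax[1],ax[0])),"len",np.ptp(s))
for n,c,box in(("top",T,(290,208,328,242)),("scene",S_,(200,166,230,188))):
    h=hsv(c); g=(h[2]<(100 if n=="top" else 75)).astype(np.uint8)
    a,ce,l=max(blobs(g,box),key=lambda b:b[0]); cs=cv2.findContours(l.astype(np.uint8),cv2.RETR_EXTERNAL,cv2.CHAIN_APPROX_NONE)[0][0]
    e=cv2.fitEllipse(cs); print(n,"ring",a,e,at_z(c,*e[0],6),at_z(c,*e[0],12)); c["ring"]=e[0]
print(tri([(T,*T["ring"]),(S_,*S_["ring"])]))
E
python3 m2.py; python3 -c "
from plant import manip
s=manip.state();print(s['tool_rot'],s['force'])"
```

```text
red (array([662.3, 125.2, 131.9]), [1.1, 1.1])
yel (array([593.9, 250.8,  13. ]), [0.6, 0.6])
blue (array([551.3, 253.1,  54.3]), [0.3, 0.3])
cap (array([544.5, 153.7,  13.9]), [0.5, 0.5])
410 [175.2 216.9] ((175.0, 217.0), (20.0, 20.0), 90.0) [553.9 247.3  36. ]
144 [229.9 219.3] ((229.5, 219.0), (20.0, 7.0), 90.0) [546.6  84.   36. ]
242 [207.5 220.2] ((207.5, 220.0), (16.0, 17.0), 90.0) [544.2 150.6  36. ]
yaw -2.5651546171102813
depth worktop z -0.3427772673896202 77.200558817663
base 2778 [198.6 214.7] ((198.5, 214.0), (38.0, 83.0), 90.0) [563.5 181.3  12. ]
handle [ 438.3 -190. ] yaw 25.565031986547005 len 101.63046484470489
top ring 139 ((307.7115173339844, 227.4700927734375), (22.08522605895996, 25.151479721069336), 147.11688232421875) [ 522.3 -151.3    6. ] [ 522.3 -150.6   12. ]
scene ring 145 ((215.4609375, 176.67271423339844), (17.440807342529297, 19.56395149230957), 102.50598907470703) [ 524.3 -150.1    6. ] [ 532.  -146.9   12. ]
(array([ 522.3, -151.2,    4.4]), [0.2, 0.2])
[-1.79909217e+02  6.08963174e-03  1.60180207e+02] [-0.10694375  0.33558817  0.32477624]
```

```bash
cat > m3.py <<'E'
from h import *
np.set_printoptions(precision=1,suppress=True)
for n,box in(("scene",(280,175,300,195)),("top",(205,168,222,186))):
    c=dict(np.load(n+"0.npz")); W=cloud(c,c["d"]); H,S,V=[x.astype(int) for x in cv2.split(cv2.cvtColor(c["p"],cv2.COLOR_RGB2HSV))]
    m=((H<8)|(H>170))&(S>80); a,ce,l=max(blobs(m,box),key=lambda b:b[0]); print(n,a,ce); w=W[l]; w=w[np.argsort(w[:,2])]; print(np.c_[w[:,2]].T)
    vv,uu=np.where(l); print("rows",[(v,uu[vv==v].min(),uu[vv==v].max()) for v in sorted(set(vv))])
    best=[]
    def cyl(p,c=c):
        t=np.linspace(0,2*np.pi,24); P=np.array([[p[0]+11*np.cos(k),p[1]+11*np.sin(k),p[2]+z] for k in t for z in(-6,6)]); q=np.array([proj(c,x) for x in P]).astype(np.float32)
        M=cv2.moments(cv2.convexHull(q)); return np.array([M["m10"],M["m01"]])/M["m00"]
    for z in(130,133,136,139,142): print(z,cyl((666,126,z)),cyl((663,125,z)))
c=dict(np.load("scene0.npz")); W=cloud(c,c["d"]);H,S,V=[x.astype(int) for x in cv2.split(cv2.cvtColor(c["p"],cv2.COLOR_RGB2HSV))]
m=(abs(H-112)<15)&(S>110); a,ce,l=max(blobs(m,(325,180,345,205)),key=lambda b:b[0]); print("blue",a,ce,np.sort(W[l][:,2]))
for p in((551,253),(549,253)):
  q=np.array([proj(c,np.array([p[0]+i,p[1]+j,z])) for i in(-9,9) for j in(-9,9) for z in(36,62)]).astype(np.float32);M=cv2.moments(cv2.convexHull(q));print("pred",M["m10"]/M["m00"],M["m01"]/M["m00"],cv2.contourArea(cv2.convexHull(q)))
E
python3 m3.py
```

```text
scene 46 [289.5 184.5]
[[126.9 131.5 131.8 131.8 132.5 132.6 133.1 134.2 135.2 135.4 135.5 136.1
  136.7 137.1 137.4 138.  138.5 138.9 139.4 140.  140.2 140.3 140.6 141.
  141.1 141.3 141.3 141.8 141.8 142.  142.1 142.3 142.4 142.6 142.7 143.5
  143.5 143.9 144.1 144.2 144.3 144.8 144.9 145.1 146.1 148.3]]
rows [(np.int64(181), np.int64(287), np.int64(292)), (np.int64(182), np.int64(286), np.int64(293)), (np.int64(183), np.int64(286), np.int64(293)), (np.int64(184), np.int64(286), np.int64(293)), (np.int64(185), np.int64(287), np.int64(293)), (np.int64(186), np.int64(286), np.int64(293)), (np.int64(187), np.int64(287), np.int64(292)), (np.int64(188), np.int64(289), np.int64(290))]
130 [289.  185.7] [288.8 185. ]
133 [289.  184.8] [288.9 184.1]
136 [289.1 183.9] [289.  183.3]
139 [289.2 183.1] [289.  182.4]
142 [289.3 182.2] [289.1 181.5]
top 48 [212.5 176.3]
[[   0.4    5.2    5.3    7.2    7.4    8.7   72.4   81.3   85.    96.9
   132.8  133.3  137.6  139.8  139.8  140.8  141.6  141.7  141.9  142.1
   142.1  142.3  142.3  142.5  142.6  142.7  142.8  142.8  142.9  143.
   143.   143.
[... 408 characters left out ...]
p.int64(178), np.int64(209), np.int64(216)), (np.int64(179), np.int64(210), np.int64(215)), (np.int64(180), np.int64(212), np.int64(213))]
130 [212.5 175.5] [212.8 176.6]
133 [212.4 175.4] [212.7 176.5]
136 [212.2 175.2] [212.6 176.3]
139 [212.1 175.1] [212.5 176.2]
142 [212. 175.] [212.3 176. ]
blue 51 [335.4 192.7] [-0.7  3.7 35.6 36.5 38.1 39.  39.5 39.8 40.7 42.9 43.4 44.3 44.8 46.2
 46.5 46.7 48.4 49.7 50.1 50.7 50.7 51.4 51.6 52.5 53.9 53.9 54.9 55.2
 57.  58.2 58.7 59.5 59.6 59.8 60.  60.2 60.3 60.3 60.3 60.4 60.4 60.5
 60.6 60.6 60.7 61.  61.7 61.7 62.  62.1 62.6]
pred 335.1560569840551 192.29090846714058 62.137537085684016
pred 335.22238509178567 191.90665855877032 61.97183724772185
```

```bash
cat > a1.py <<'E'
from plant import manip
import numpy as np
np.set_printoptions(precision=1,suppress=True)
yaw=177.43; O=[180,0,yaw]; yh=np.array([.045,.999,0])
P=np.array([550.5,253,60.])
manip.movep((P+[0,0,140]).tolist(),O); print(manip.state()["time"])
manip.line_to((P+[0,0,25]).tolist(),200); manip.line_to(P.tolist(),80)
print(manip.state()["tool_pos"],manip.state()["force"])
manip.move_gripper(0,30); s=manip.state(); print("grip",s["opening"],s["finger_force"],s["force"],s["time"])
f0=np.array(s["force"]); k=0
manip.line_to((P-45*yh).tolist(),60)
d=45
while d<90:
    d+=2; manip.line_to((P-d*yh).tolist(),40)
    s=manip.state(); f=np.array(s["force"])@yh; print(d,round(f,1),end="; ")
    if f>18: break
print(); print(s["tool_pos"],s["time"],s["opening"])
manip.wait(.3); s=manip.state(); print(s["force"],s["tool_pos"])
E
python3 a1.py
```

```text
1.875
[550.2 252.8  59.5] [0.5 0.2 0.6]
grip 17.687090350374376 29.999966025352478 [ 0.1  0.6 -0.7] 4.1667
47 0.5; 49 4.1; 51 3.2; 53 3.1; 55 2.1; 57 2.0; 59 3.0; 61 2.3; 63 2.2; 65 2.5; 67 3.1; 69 7.8; 71 10.5; 73 15.2; 75 19.3; 
[547.5 185.4  60.1] 8.8167 17.75222178958465
[ 3.6 17.  -9.7] [547.4 185.4  60.1]
```

```bash
cat > a2.py <<'E'
from plant import manip
from h import *
np.set_printoptions(precision=1,suppress=True)
yh=np.array([.045,.999,0]); P=np.array([550.5,253,60.])
manip.line_to((P-78*yh).tolist(),40); manip.wait(.2); s=manip.state(); print(s["force"],s["tool_pos"])
manip.move_gripper(60,30); s=manip.state(); print(s["force"],s["tool_pos"])
p=P-75*yh; p[2]=230; manip.line_to(p.tolist(),200)
# lens: go above grip
L=np.array([522.3,-151.,0]); psi=np.radians(25.57); ax=np.array([np.cos(psi),np.sin(psi),0]); G=L-72*ax; print("G",G)
q=G.copy(); q[2]=150; 
for y in(25.57,205.57,-154.43):
    j=manip.inverse_kinematics(q.tolist(),[180,0,y]); print(y,j)
for n in("scene","top"):
    a,d=manip.read_camera(n); np.savez(n+"1.npz",p=a,d=d,**manip.get_calibration(n))
    if n=="scene": cv2.imwrite("pics/scene1.png",cv2.resize(a[150:235,190:370,::-1],(780,368),interpolation=cv2.INTER_CUBIC))
print(manip.state()["time"],manip.state()["tool_rot"])
E
python3 a2.py
```

```text
[  4.   24.3 -12.2] [547.4 185.2  60.1]
[-0.1 -0.8 -0.1] [547.  174.7  60.1]
G [ 457.4 -182.1    0. ]
25.57 [-15.4  21.5  40.2 119.9 -19.5  45.1 -27.6]
205.57 [  8.   18.4  11.6 118.5  -5.3  43.6 138.4]
-154.43 [  8.   18.4  11.6 118.5  -5.3  43.6 138.4]
11.425 [-179.9   -0.1  177.4]
```

View pics/scene1.png

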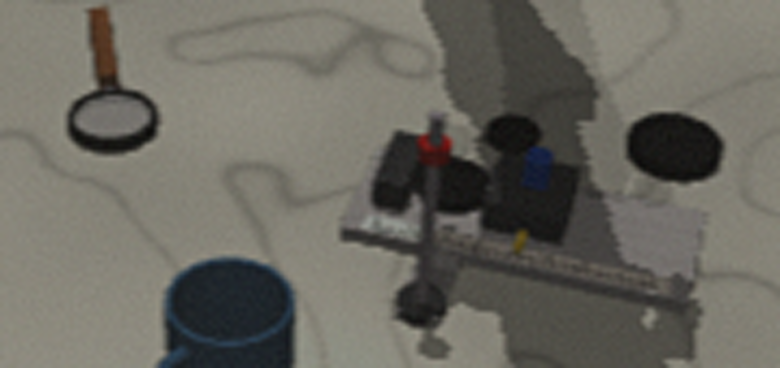

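The picture shows the jaw shut, with the cap held between the anvil and jaw face (crop ~(465,185)). The pointer is at crop (521,240) and the lens is untouched. Now I'll locate the pointer and pick up the lens.

```bash
cat > a3.py <<'E'
from plant import manip
from h import *
np.set_printoptions(precision=1,suppress=True)
for n in("scene0","top0","scene1","top1"):
    c=dict(np.load(n+".npz")); H,S,V=[x.astype(int) for x in cv2.split(cv2.cvtColor(c["p"],cv2.COLOR_RGB2HSV))]
    box={"scene0":(322,200,340,216),"top0":(168,198,184,211),"scene1":(300,195,320,215),"top1":(190,198,210,213)}[n]
    w=np.clip(S-80,0,None)*(abs(H-26)<9); m=np.zeros_like(w); m[box[1]:box[3],box[0]:box[2]]=1; w=w*m
    if w.sum()==0: print(n,"none"); continue
    v,u=np.indices(w.shape); uc,vc=(u*w).sum()/w.sum(),(v*w).sum()/w.sum(); print(n,(w>0).sum(),uc,vc,at_z(c,uc,vc,18))
G=np.array([457.4,-182.1,0]); O=[180,0,-154.43]
at=lambda z:[G[0],G[1],z]
manip.movep(at(150),O); manip.line_to(at(50),200); manip.line_to(at(25.5),50)
s=manip.state(); print(s["tool_pos"],s["force"])
manip.move_gripper(0,30); s=manip.state(); print("grip",s["opening"],s["finger_force"],s["force"],s["tool_pos"],s["time"])
manip.line_to(at(200),150); s=manip.state(); print(s["opening"],s["finger_force"],s["force"],s["ft_torque"],s["time"])
E
python3 a3.py
```

```text
scene0 12 331.73844537815125 209.484243697479 [598.  252.1  18. ]
top0 12 175.6516129032258 203.8774193548387 [594.  250.2  18. ]
scene1 16 309.6915322580645 204.98185483870967 [596.1 184.7  18. ]
top1 34 201.9528558476881 208.9120580235721 [578.6 170.1  18. ]
[ 457.3 -182.1   25.3] [0.1 0.4 1. ]
grip 17.629770325836382 29.999817609786987 [-0.5  0.4  0.4] [ 457.4 -182.    25.6] 14.8417
17.6132752438302 29.999203383922577 [-0.5 -0.1 -0.9] [0. 0. 0.] 16.1583
```

```bash
cat > a4.py <<'E'
from plant import manip
from h import *
np.set_printoptions(precision=1,suppress=True)
O=[180,0,177.43]; a=np.radians(-2.57); T=np.array([592.5,183,0])-72*np.array([np.cos(a),np.sin(a),0])
manip.movep([470,40,260],[180,0,-170]); manip.movep([T[0],T[1],230],O); manip.line_to([T[0],T[1],156.5],80); manip.wait(.5)
s=manip.state(); print(s["tool_pos"],s["tool_rot"],s["time"],s["opening"])
ims=[]
for n in("scene","top"):
    p,d=manip.read_camera(n); np.savez(n+"2.npz",p=p,d=d,**manip.get_calibration(n)); b=(250,140,350,215) if n=="scene" else (150,160,250,235)
    ims.append(cv2.resize(p[b[1]:b[3],b[0]:b[2],::-1],(400,300),interpolation=cv2.INTER_CUBIC))
cv2.imwrite("pics/lens2.png",np.hstack(ims))
E
python3 a4.py
```

```text
[520.6 186.2 156.6] [180.    0.  177.4] 19.3167 17.814194440830327
```

View pics/lens2.png

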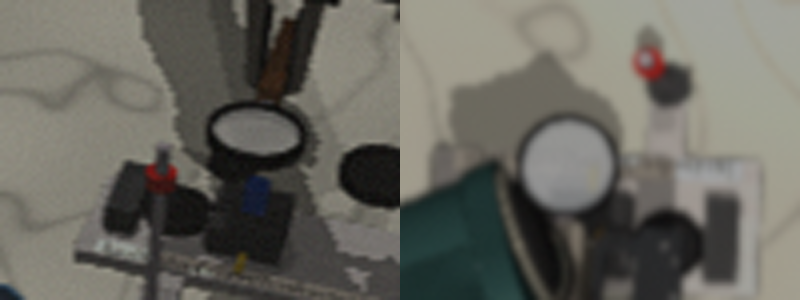

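The lens is held over the jaw. In the scene view the ring is at about (314,174) px and the collar at (289,184); in the top view the ring is at about (192,201). I'll measure its position and tilt next.

```bash
cat > m4.py <<'E'
from h import *
from scipy.spatial import ConvexHull
import sys
np.set_printoptions(precision=1,suppress=True)
k=sys.argv[1] if len(sys.argv)>1 else "2"
guess=np.array([592.5,183,137.])
for n in("scene","top"):
    c=dict(np.load(n+k+".npz")); W=cloud(c,c["d"])
    # rim points: dark, near the ring in 3-D
    r=np.linalg.norm(W[...,:2]-guess[:2],axis=-1); V=c["p"].max(-1)
    m=(V<75)&(r>26)&(r<42)&(W[...,2]>122)&(W[...,2]<156)
    # keep out the handle/gripper side
    w=W[m]; 
    f=lambda q:np.hypot(np.hypot(w[:,0]-q[0],w[:,1]-q[1])-33,0)
    q=least_squares(lambda q:np.hypot(w[:,0]-q[0],w[:,1]-q[1])-33.5,guess[:2],loss="soft_l1").x
    top=w[np.hypot(*(w[:,:2]-q).T)<36.5]
    A=np.c_[top[:,:2]-q,np.ones(len(top))]; s=least_squares(lambda p:A@p-top[:,2],[0,0,140],loss="soft_l1",f_scale=2).x
    print(n,len(w),"centre",q,"top z",s[2],"tilt deg x,y",np.degrees(s[:2]),"z pct",np.percentile(w[:,2],[10,50,90]))
    g=W[(r<28)&(W[...,2]>115)]; print("  glass",len(g),np.median(g,0) if len(g) else "", np.mean(g[:,:2],0) if len(g) else "")
    H,S,_=[x.astype(int) for x in cv2.split(cv2.cvtColor(c["p"],cv2.COLOR_RGB2HSV))]
    mm=(((H<8)|(H>170))&(S>80)); b=(205,165,222,186) if n=="top" else (280,175,300,195)
    a,ce,l=max(blobs(mm,b),key=lambda x:x[0]); z=W[l][:,2]; print("  collar",ce,np.percentile(z,[50,70,85]))
    for rad in(36,):
      t=np.linspace(0,2*np.pi,60); P=[proj(c,guess+[36*np.cos(x),36*np.sin(x),z]) for x in t for z in(-6,6)]; P=np.array(P); print("  predicted bbox",P.min(0),P.max(0))
    vv,uu=np.where(m|((r<30)&(W[...,2]>122)&(W[...,2]<156))); print("  seen bbox",uu.min(),vv.min(),uu.max(),vv.max())
E
python3 m4.py
```

```text
scene 197 centre [597.4 182.8] top z 139.24861535825676 tilt deg x,y [-3.  -0.4] z pct [133.9 139.8 144.7]
  glass 335 [575.8 175.3 140.9] [582.4 178. ]
  collar [289.8 184.5] [140.9 142.2 143.8]
  predicted bbox [300.9 163.8] [326.6 181.5]
  seen bbox 301 160 325 182
top 82 centre [594.4 181.4] top z 141.99840336650257 tilt deg x,y [0.2 0.3] z pct [139.  141.8 144.6]
  glass 335 [591.7 182.5 139.3] [591.8 182.5]
  collar [212.5 176.3] [143.8 145.9 146.7]
  predicted bbox [177.8 188.5] [204.6 214.9]
  seen bbox 179 189 204 214
```

The top camera has the rim top level to within 0.3° at z ≈ 142.0, and the collar top at about 143. The ring centre (591.7,182.5) sits over the pointer (~591.5,182.8). I'll raise it 0.8 mm and hand in.

```bash
python3 - <<'E'
from plant import manip
manip.line_to([520.6,186.2,157.3],20); manip.wait(.8); s=manip.state(); print(s["tool_pos"],s["opening"],s["finger_force"],s["time"])
print(manip.job_done())
E
```

```text
[520.62090813 186.20381105 157.31692849] 17.479084073630304 29.999170303344727 20.4667
the job is handed in; nothing more can be done
None
```

The caliper is shut on the 56 mm cap (pressed with about 24 N), and the lens is held level above the yellow pointer at collar height; I handed the job in at 20.5 s with the lens still in the gripper, and no verdict came back.

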